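# Close the jeweller's cam vise with its drop-in key

## Robot

A 7-joint arm with a two-finger parallel gripper is mounted at the origin on the work surface. World frame = base frame: x ahead of the robot, y to its left, z up, the work surface at z = 0. Lengths are in m, angles in rad, forces in N, time in s.
With the tool pointing down it reaches from about 0.4 to 0.85 m from the base axis. Payload 10.4 kg.
Tool frame: the origin (TCP) lies at the very end of the fingers, on their centre line; the grasp point (between the pads) lies 19 mm behind it; z points along the fingers, y is the direction in which the jaws open and shut (so a half turn about z gives the same grasp; the last joint's range is limited). The gripper opens to 87 mm and grips with 3 to 60 N. Pads are 19 mm wide; open, the fingers measure 117 mm over their backs; the gripper's body (75 mm by 190 mm) begins 51 mm behind the grasp point.
Start: joints at [1.234, 0.332, -0.065, 1.46, 0.022, 1.35, -0.088], TCP at [0.193, -0.594, 0.223] pointing down, gripper open.
Joint ranges: [-2.6, 2.6], [-0.5, 2.12], [-1.47, 1.34], [0.16, 2.42], [-1.27, 4.41], [0.06, 2.06], [-2.6, 2.6]. Speed limits (rad/s): [2.22, 2.22, 2.79, 2.79, 3.14, 3.14, 3.14].

## Interface

Orientations are given as a unit quaternion [x, y, z, w].
In Python, from bench import r, eyes, job gives the robot as it stands. The module is installed in compiled form; this text tells all that it offers.
- The arm moves only by the tool play_rows, never from a script. Its argument "motion" is a list of rows, each a list of 7 numbers: the shift along the tool's x, y, z as a fraction of full scale, then the turn, a rotation vector about the tool's x, y, z as a fraction of full scale, then the opening in per cent of the stroke, from 0 (shut) to 100 (fully open). A call has 1 to 5 rows; each row is the pose to reach, as a shift and turn from the pose commanded when the call began, along the tool's axes at that moment; what a row does not reach only later rows make up. Full scale, the value 1, is 0.2 m for a shift and 90 degrees for a turn. A row lasts 1/8 s, in which the tool goes at most 62.5 mm and 10.7 degrees, less where a joint would pass 70% of its speed; a pose out of reach is approached as far as the arm can. A call with a number of a shift or a turn outside -1 to 1 is refused whole. A call with a gripper value outside its range is refused whole. The fingers move at their own pace and stop on an object; "squeeze" is the grip in N (left out, the last holds). Time passes only in rows, so rows that repeat a pose let the fingers close. It gives the time, the measured TCP pose, the force and the opening at its end, in the units of the state.
- r.read_state(): the state, without advancing time (a new reading comes with each control period).
- eyes.camera(name): name is "scene" or "top" or "wrist"; returns a dict with "image" (400x640x3 uint8, red, green, blue), "mtx" (3x3 intrinsics, pixels), "R" (3x3) and "t" (3): a world point X has camera coordinates R X + t. Camera axes: x right, y down, z forward; pixel columns grow to the right and rows downward; lengths in m; the calibration is good to about 2 mm. The wrist camera is an equidistant fisheye: a pixel r from the principal point sees the ray r / f radians off the axis. A picture is of the moment at which its call begins. There is no depth.
- job.close_job(): hands the job in, once; it reports no verdict.
Trained networks look in a picture, given as the dict that the camera call returned (one of the last four; its "shot" number tells which), for a name from the list of things; names that differ only in an ending like _2 or _b are one class to them, and where a whole thing is asked for, a point or a joint stands for the part that bears it (a point fixed in the world has none). Each returns a list of dicts, best first, with "p" (0 to 1); they miss things now and then, are a little off and sometimes report something else, mostly with a low value. They report only what shows in the picture. A call takes as long as a camera call. They do not tell look-alikes from the thing itself.
- eyes.regions_of(picture, label): "region" (400x640 bool, what is visible of it) and "xy" ([column, row] in pixels, amid what is visible of it).
- eyes.landmark_of(picture, label): "xy" ([column, row] in pixels: a listed point, or the origin of a listed thing).
The state is a dict: "time": time; "joint_positions": joint angles; "joint_vel": joint speeds; "joint_torque": joint torques, N m; "ee_pos": TCP position; "eef_rot": TCP orientation; "ft_force": force on the tool from outside, world axes, zero at the start; "torque": the same for the moment, N m; "width": finger opening in m.
Only numpy, scipy, OpenCV 4.12 (cv2) and the standard library are available. Lean on these libraries where they do the work, as an engineer would, in place of code of your own. Each camera call takes 0.05 s, during which the arm holds its last target. There are 200 camera calls.

## Task

Take the red-handled T-key out of the wooden block, set it upright in the vise's sprung hub and turn it under light pressure, feeling for the slot, until its lugs drop in and its flange sits fully home on the hub. Only then turn the key clockwise (seen from above) until the jaw has closed on the brass blank, and let go, leaving the key standing home in the hub. Be gentle with the key, work the vise by its key only (do not push on the vise itself), and leave the punch, jar, cup, bench block and brass ring where they are.

Things in the scene. Friction and masses are not known exactly. Their poses are not given: they have to be found in the camera images.
- key_handle (a point): Centre of the red handle of the loose T-key, which stands upright (z up). The handle is a bar 60 mm long (along x), 14 mm thick (y) and 18 mm high, centred here; pinch it across its 14 mm. At first the key stands in the wooden block, its lugs in a roomy slot, its flange on the block's top, the bar along the block's x; lift it 25 mm to clear the block.
- key: The same key (steel, 0.13 to 0.25 kg); origin at the tip of its nose, 66 mm below the handle's centre; z up, x along bar and lugs. From the tip up: round pilot nose 11 mm across, tapered, 10 mm long; two lugs in line with the bar, 30 mm tip to tip, 6 mm thick, 10 to 22 mm above the tip; flange 34 mm across, 22 to 27 mm; shank 14 mm across; handle 57 to 75 mm.
- block: Brown wooden tool block, fixed on the bench, 150 (x) x 60 (y) x 34 mm high; origin at the centre of its underside. The key stands at x = -40 mm, a punch at x = +45 mm.
- vise: Green jeweller's vise fixed to the bench. Origin on the bench under the axis of its hub; base 96 mm wide (y), from x = -55 to +160 mm; jaws from x = +78 to +155 mm, up to 82 mm high; the brass blank stands between them, up to 91 mm. The hub stands in a square housing 80 x 80 mm, 58 mm high.
- hub_face (a point): Centre of the hub's top face (75 mm above the bench), axes as the vise. The hub: dark ring 58 mm across, brass core with a 13 mm bore for the nose and across it a slot for the lugs, 33 x 7.8 mm, 13.5 mm deep. The slot's direction is not measured: it lies up to 0.75 rad (43 degrees) either side of the vise's x axis. The lugs fit either way round.
- hub_home (a point): Point on the hub's axis 44 mm above its face, axes as the vise: here is the handle's centre when the key is fully home. With the lugs resting on the face off the slot it is 12 mm higher. The hub is sprung: it gives from about 4 N, 0.6 N more per mm, for 8 mm, then is solid. When the lugs meet the slot it springs up round them and the pressure falls away.
- jaw (a joint): Travel of the moving jaw in m: 0 open (at the start), 0.010 closed on the blank. Turning the hub clockwise from above closes it, 12.5 mm per radian, 0.8 rad in all, against a drag of 0.1 N m that keeps it where it is left. Stops end the travel; at the start it is at the open one and cannot go anticlockwise. A torsion spring (1.5 N m/rad, 0.35 rad each way) lies between hub and jaw drive, so the hub gives a little.
- punch_mid (a point): brass-topped steel punch, 12 mm across, 78 mm tall, standing in the wooden block 85 mm from the key (along the block's +x); the point is half-way up it
- jar_mid (a point): amber glass jar with steel lid, 56 mm across, 65 mm tall; the point is half-way up
- cup_mid (a point): blue cup, 72 mm across, 85 mm tall; the point is half-way up
- bench_block_mid (a point): loose square steel bench block 65 x 65 x 22 mm; the point is its centre
- ring_mid (a point): brass ring gauge, 42 mm across, 12 mm high, lying flat; the point is its centre
Not all that is in view belongs to the job. There is more than one size of the key; the job needs the middle-sized.

How it is judged:
On the way:
1. the key drops home in the hub (handle's centre less than 46.5 mm above the hub face, within 5 mm of its axis, upright) before the jaw has been closed by 3 mm (z of key_handle in the frame of hub_face below 0.0465 m and horizontal distance between key_handle and hub_face below 0.005 m and angle between key_handle's own z axis and vertical below 0.08 rad and value of joint jaw below 0.003 m), for 0.2 s.
At the end, for the whole second after the job is handed in: The key stands still and fully home in the hub (handle's centre 41.5 to 46.5 mm above the hub face, within 5 mm of the axis, tilted less than 0.08 rad) and the jaw is closed to at least 9 mm of its 10 mm travel (z of key_handle in the frame of hub_face between 0.0415 and 0.0465 m and horizontal distance between key_handle and hub_face below 0.005 m and angle between key_handle's own z axis and vertical below 0.08 rad and value of joint jaw above 0.009 m and linear speed of key below 0.02 m/s); the robot touches nothing.
It fails at once if key pressed or twisted on the vise with more than 25 N (contact force between key and vise above 25 N).
It fails at once if robot pushes on the vise itself with more than 5 N (contact force between the arm and vise above 5 N).
It fails at once if robot's fingers push on the vise itself with more than 5 N (contact force between the fingers and vise above 5 N).
It fails at once if punch, jar, cup, bench block or ring gauge moved by more than 30 mm (distance of any of punch_mid, jar_mid, cup_mid, bench_block_mid, ring_mid from where it was at the start of the episode above 0.03 m).
It also fails if it takes over 69 s, if anything falls off the work surface, if the arm or the gripper's body presses on something with over 40 N, if the wrist force passes 120 N, or if a joint passes its speed limit or range.

## Working session

There is one attempt and no reset: what is moved stays moved. The work goes in short steps, Python scripts to look and compute and a tool call to move; the robot and the scene stay as the last step left them, time stands still between calls to the robot, and variables do not carry over. Pictures are saved under pics/ and viewed, about 8 in all and at most 12, crops included, and the job is handed in when it is done.

Besides the shell and the picture viewer there is one more tool, called as a command line: name --pt "numbers of a row" for each row, then --argument value for the rest. play_rows: Moves the arm, as the interface text tells. Shift numbers are shares of 0.2 m and turn numbers shares of 90 degrees, none past 1 either way. Its arguments: {"type":"object","properties":{"motion":{"type":"array","items":{"type":"array","items":{"type":"number"}}},"squeeze":{"type":"number"}},"required":["motion"]}

```bash
mkdir -p pics; cat > h.py <<'E'
import numpy as np, cv2
from bench import r, eyes, job
from scipy.spatial.transform import Rotation as Ro
def ray(c,xy):
    m=c["mtx"]; R=np.array(c["R"]); t=np.array(c["t"])
    d=np.array([(xy[0]-m[0][2])/m[0][0],(xy[1]-m[1][2])/m[1][1],1.0])
    return -R.T@t, R.T@d
def at_z(c,xy,z):
    o,d=ray(c,xy); return o+d*(z-o[2])/d[2]
def tri(l):
    A=np.zeros((3,3));b=np.zeros(3)
    for c,xy in l:
        o,d=ray(c,xy); d=d/np.linalg.norm(d); P=np.eye(3)-np.outer(d,d); A+=P;b+=P@o
    X=np.linalg.solve(A,b); return X
def proj(c,X):
    p=np.array(c["mtx"])@(np.array(c["R"])@X+np.array(c["t"])); return p[:2]/p[2]
def save(c,n,box=None,s=1):
    im=np.ascontiguousarray(c["image"][...,::-1])
    if box: im=im[box[1]:box[3],box[0]:box[2]]
    cv2.imwrite("pics/"+n,cv2.resize(im,None,fx=s,fy=s,interpolation=cv2.INTER_CUBIC))
E
python3 - <<'E'
from h import *
S=eyes.camera("scene");T=eyes.camera("top")
save(S,"s0.png");save(T,"t0.png")
for c in (S,T): print(c["mtx"],-np.array(c["R"]).T@c["t"])
for n in ["key_handle","key","block","vise","hub_face","hub_home","punch_mid","jar_mid","cup_mid","bench_block_mid","ring_mid"]:
    for nm,c in (("S",S),("T",T)):
        print(n,nm,[(np.round(d["xy"],1).tolist(),round(d["p"],2)) for d in eyes.landmark_of(c,n)[:4]])
print(r.read_state())
E
```

```text
[[498.03400376   0.         322.32140217]
 [  0.         498.03400376 199.32129792]
 [  0.           0.           1.        ]] [ 1.07676562 -0.51687198  1.05755777]
[[417.79471646   0.         314.1273243 ]
 [  0.         417.79471646 206.35019721]
 [  0.           0.           1.        ]] [0.28695649 0.00772283 1.20040208]
key_handle S [([182.7, 265.0], 0.84), ([230.3, 284.5], 0.69), ([282.7, 270.3], 0.54)]
key_handle T [([456.2, 243.2], 0.85), ([432.6, 198.0], 0.74), ([386.1, 191.8], 0.5)]
key S [([194.1, 285.8], 0.91), ([231.4, 301.1], 0.75), ([261.2, 309.3], 0.74), ([357.7, 222.7], 0.55)]
key T [([425.6, 200.3], 0.71), ([385.2, 195.7], 0.62), ([447.7, 241.5], 0.53)]
block S [([246.4, 309.4], 0.91)]
block T [([424.4, 189.7], 0.86), ([313.3, 174.3], 0.47)]
vise S [([359.9, 244.1], 0.81)]
vise T [([310.0, 181.9], 0.61)]
hub_face S [([358.7, 220.1], 0.71)]
hub_face T [([313.0, 174.8], 0.63)]
hub_home S [([363.9, 211.5], 0.67)]
hub_home T [([310.7, 166.7], 0.97)]
punch_mid S [([262.0, 309.9], 0.6)]
punch_mid T [([311.0, 180.8], 0.73), ([421.9, 169.9], 0.49)]
jar_mid S [([412.8, 149.4
[... 317 characters left out ...]
)]
{'time': 1.2, 'joint_positions': array([ 1.23439297,  0.33224373, -0.06471751,  1.46008144,  0.02160454,
        1.34988935, -0.08849925]), 'joint_vel': array([-0.00021078, -0.00185129, -0.00066485,  0.0002865 , -0.00095415,
       -0.00086298, -0.00058506]), 'joint_torque': array([-1.45330283e-03, -6.23055196e+01,  2.33264157e-02, -3.90117395e+01,
       -6.14057318e-02,  3.16828676e-02,  8.21244316e-05]), 'ee_pos': array([ 0.19296077, -0.59450088,  0.22255712]), 'eef_rot': array([9.87714510e-01, 1.56269145e-01, 1.65249683e-05, 3.38548464e-05]), 'ft_force': array([0.18753892, 0.47894786, 0.21342803]), 'torque': array([-0.05619841,  0.02054769,  0.01616192]), 'width': 0.08705121794312286}
```

View pics/s0.png

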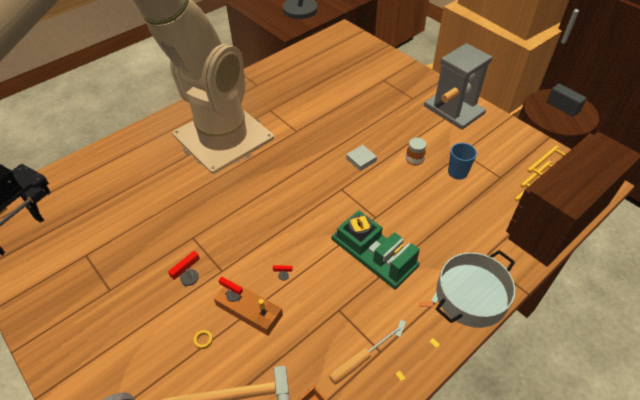

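View pics/t0.png

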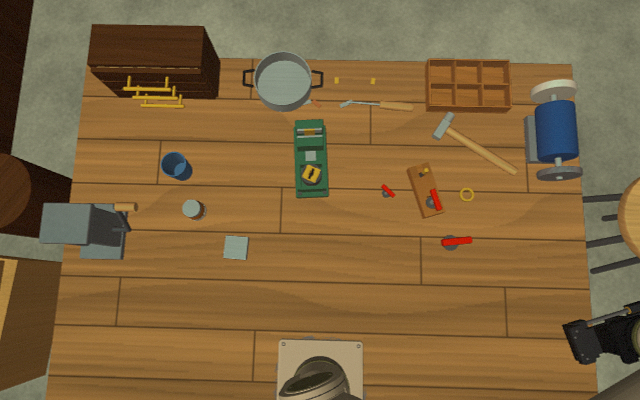

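The scene shows three red keys: the large one at scene (183,265)/top (456,242), the one in the wooden block at scene (230,286)/top (435,199), and the small one at scene (283,269)/top (388,190). The block key fits, because it is the middle size and stands in the block with the punch. The vise hub is at scene (359,224) and top (311,175). I'll measure these and confirm in a crop.

```bash
python3 - <<'E'
from h import *
S=eyes.camera("scene");T=eyes.camera("top")
def red(c,x0,y0,x1,y1):
    im=c["image"].astype(int); m=(im[...,0]>130)&(im[...,1]<60)&(im[...,2]<60)
    k=np.zeros_like(m);k[y0:y1,x0:x1]=m[y0:y1,x0:x1]
    ys,xs=np.nonzero(k); p=np.c_[xs,ys].astype(float); mu=p.mean(0); u,s,v=np.linalg.svd(p-mu,full_matrices=False)
    pr=(p-mu)@v[0]; return mu,[mu+v[0]*pr.min(),mu+v[0]*pr.max()],len(p)
for n,bs,bt in (("mid",(210,270,250,300),(420,185,445,212)),("big",(165,248,205,280),(436,230,475,250)),("small",(270,260,297,275),(378,180,398,198))):
    a=red(S,*bs);b=red(T,*bt)
    X=tri([(S,a[0]),(T,b[0])])
    print(n,X.round(4),a[2],b[2],[np.linalg.norm(at_z(c,e[0],X[2])-at_z(c,e[1],X[2])).round(4) for c,e in((S,a[1]),(T,b[1]))],
     [np.degrees(np.arctan2(*(at_z(c,e[1],X[2])-at_z(c,e[0],X[2]))[[1,0]])).round(1) for c,e in((S,a[1]),(T,b[1]))], proj(S,X)-a[0])
    print("  landm z=.078",at_z(S,a[0],.078).round(4),at_z(T,b[0],.078).round(4))
# yellow hub core
def core(c,box):
    im=c["image"].astype(int);x0,y0,x1,y1=box
    m=np.zeros(im.shape[:2],bool); m[y0:y1,x0:x1]=((im[...,0]>150)&(im[...,1]>110)&(im[...,2]<110))[y0:y1,x0:x1]
    ys,xs=np.nonzero(m); h=cv2.convexHull(np.c_[xs,ys].astype(np.int32)); M=cv2.moments(h); return np.array([M["m10"]/M["m00"],M["m01"]/M["m00"]]),len(xs)
a=core(S,(335,205,385,245));b=core(T,(298,160,325,190))
print("core",a,b,at_z(S,a[0],.075).round(4),at_z(T,b[0],.075).round(4),tri([(S,a[0]),(T,b[0])]).round(4))
for n in ["hub_face","vise","punch_mid","block"]:
  for c in (S,T):
    d=eyes.landmark_of(c,n); z={"hub_face":.075,"vise":0,"punch_mid":.06,"block":0}[n]
    print(n,at_z(c,d[0]["xy"],z).round(4) if d else None)
i1=cv2.resize(S["image"][250:330,170:300],(780,480),interpolation=cv2.INTER_CUBIC)[:,:390*2]
a=cv2.resize(S["image"][250:330,165:300],(400,237),interpolation=2);b=cv2.resize(S["image"][200:290,325:425],(400,360),interpolation=2)
c=cv2.resize(T["image"][115:205,285:335],(333,600),interpolation=2)
L=np.vstack([a,b]);L=np.vstack([L,np.zeros((3,400,3),np.uint8)])
cv2.imwrite("pics/m1.png",np.hstack([L,c])[...,::-1])
E
```

```text
mid [ 0.4987 -0.303   0.0782] 151 127 [np.float64(0.0625), np.float64(0.0586)] [np.float64(20.1), np.float64(-162.6)] [ 0.77718527 -0.05889366]
  landm z=.078 [ 0.4975 -0.3043  0.078 ] [ 0.4996 -0.3015  0.078 ]
big [ 0.3858 -0.3536  0.0877] 212 196 [np.float64(0.0785), np.float64(0.0808)] [np.float64(-83.4), np.float64(97.0)] [ 1.0146875  -0.02835075]
  landm z=.078 [ 0.3774 -0.3537  0.078 ] [ 0.3878 -0.3546  0.078 ]
small [ 0.5265 -0.1776  0.05  ] 70 66 [np.float64(0.0431), np.float64(0.0434)] [np.float64(46.5), np.float64(-134.6)] [ 0.10814568 -0.01242867]
  landm z=.078 [ 0.5417 -0.1872  0.078 ] [ 0.5208 -0.1728  0.078 ]
core (array([358.41681416, 222.39734513]), 884) (array([311.05244444, 173.02844444]), 154) [0.5631 0.0355 0.075 ] [0.5659 0.0387 0.075 ] [0.5645 0.037  0.0757]
hub_face [0.5643 0.0326 0.075 ]
hub_face [0.5557 0.0303 0.075 ]
vise [0.569  0.0283 0.    ]
vise [0.5666 0.0331 0.    ]
punch_mid [ 0.5854 -0.2819  0.06  ]
punch_mid [ 0.5859 -0.2707  0.06  ]
block [ 0.5329 -0.2985  0.    ]
block [ 0.5414 -0.2794  0.    ]
```

View pics/m1.png

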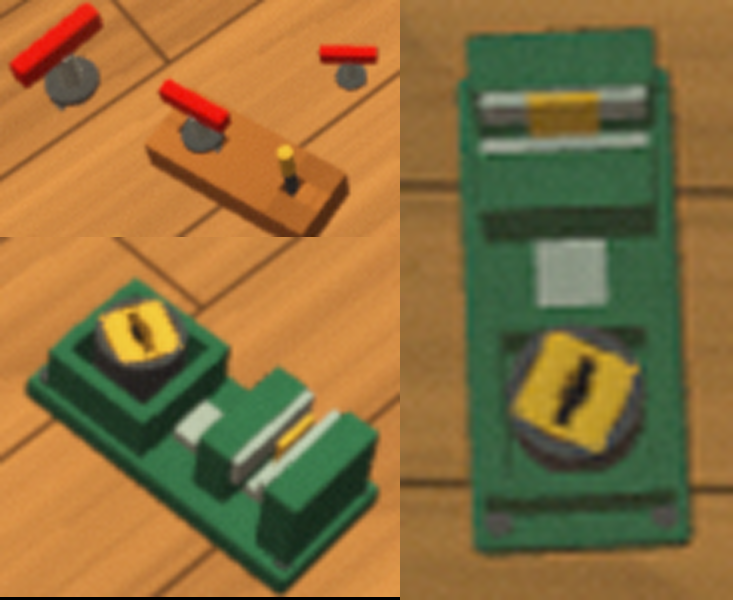

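Crop confirms it: the key in the block (bar 60 mm at z = 0.078, matching the description) is the middle of the three; the others measure 80 and 43 mm. The hub slot in the top view points about -23° in world terms. I'll move over the key now.

play_rows --pt "0.25 -0.12 0 0 0 0 100" --pt "0.5 -0.24 0 0 0 0 100" --pt "0.75 -0.36 0 0 0 0 100" --pt "0.95 -0.455 0 0 0 0 100" --pt "0.95 -0.455 0 0 0 0 100" --squeeze 25

```text
time: 2.33
ee_pos: [0.349, -0.4462, 0.2229]
eef_rot: [0.987, 0.159, 0.001, -0.0]
ft_force: [-1.5, -0.7, -0.5]
width: 0.0869
```

play_rows --pt "0.25 -0.12 0 0 0 0 100" --pt "0.5 -0.24 0 0 0 0 100" --pt "0.75 -0.36 0 0 0 0 100" --pt "0.95 -0.455 0 0 0 0 100" --pt "0.95 -0.455 0 0 0 0 100"

```text
time: 2.95
ee_pos: [0.5003, -0.3014, 0.2225]
eef_rot: [0.987, 0.159, 0.001, -0.0]
ft_force: [-0.3, -1.0, 0.2]
width: 0.0868
```

```bash
cat >> h.py <<'E'
def rel(goal,yaw=None):
    s=r.read_state(); Rm=Ro.from_quat(s["eef_rot"]).as_matrix(); d=Rm.T@(np.array(goal)-s["ee_pos"])
    y=np.degrees(np.arctan2(Rm[1,0],Rm[0,0]))
    print("t",round(s["time"],2),"tcp",s["ee_pos"].round(4),"yaw",y.round(2),"tilt",np.degrees(np.arccos(-Rm[2,2])).round(2),"F",s["ft_force"].round(1),"M",s["torque"].round(2),"w",round(s["width"],4),"j7",s["joint_positions"][6].round(2))
    print("shift",(d/.2).round(4),"turn z", None if yaw is None else ((y-yaw)/90))
E
python3 - <<'E'
from h import *
rel([.4987,-.303,.059],18.5)
W=eyes.camera("wrist"); save(W,"w1.png")
print(W["mtx"],(-np.array(W["R"]).T@W["t"]).round(4))
def fish(c,X):
    p=np.array(c["R"])@X+np.array(c["t"]); th=np.arctan2(np.hypot(p[0],p[1]),p[2]); a=np.arctan2(p[1],p[0]);m=c["mtx"]
    return np.array([m[0][2]+m[0][0]*th*np.cos(a),m[1][2]+m[1][1]*th*np.sin(a)])
print(fish(W,np.array([.4987,-.303,.087])), [d["xy"] for d in eyes.landmark_of(W,"key_handle")])
E
```

```text
t 2.95 tcp [ 0.5003 -0.3014  0.2225] yaw 18.27 tilt 0.08 F [-0.3 -1.   0.2] M [-0.03  0.03 -0.03] w 0.0868 j7 -0.85
shift [-0.0113  0.0058  0.8174] turn z -0.002529402184319096
[[309.70691629   0.         324.98417783]
 [  0.         309.70691629 198.975736  ]
 [  0.           0.           1.        ]] [ 0.5745 -0.276   0.3852]
[327.03720403 190.28667306] [[224.3, 120.8], [326.9, 189.9]]
```

View pics/w1.png

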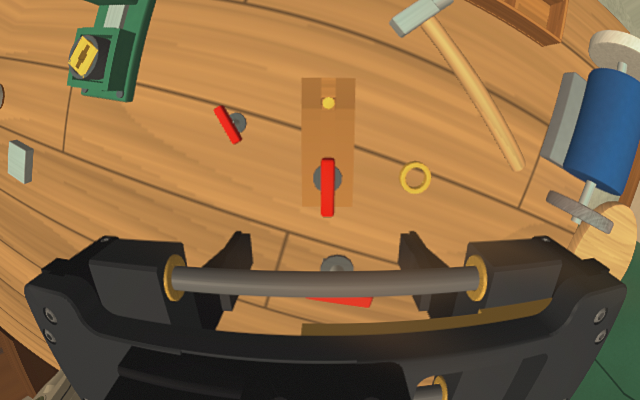

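The wrist view shows the key bar at (328,187), upright between the fingers, aligned with the tool, and matching my projected point. I'll descend and grip.

play_rows --pt "-0.005 0.003 0.25 0 0 0 60" --pt "-0.011 0.006 0.5 0 0 0 60" --pt "-0.011 0.006 0.7 0 0 0 60" --pt "-0.011 0.006 0.817 0 0 0 60" --pt "-0.011 0.006 0.817 0 0 0 60"

```text
time: 3.68
ee_pos: [0.494, -0.3073, 0.0575]
eef_rot: [0.988, 0.155, -0.002, -0.001]
ft_force: [0.4, -0.5, 0.4]
width: 0.0538
```

play_rows --pt "0 0 0 0 0 0 25" --pt "0 0 0 0 0 0 10" --pt "0 0 0 0 0 0 5" --pt "0 0 0 0 0 0 5" --pt "0 0 0 0 0 0 5"

```text
time: 4.3
ee_pos: [0.4965, -0.3058, 0.0593]
eef_rot: [0.988, 0.156, 0.0, 0.0]
ft_force: [0.1, 2.0, 2.5]
width: 0.0136
```

```bash
python3 - <<'E'
from h import *
rel([.4987,-.303,.059],18.5)
E
```

```text
t 4.3 tcp [ 0.4965 -0.3058  0.0593] yaw 17.99 tilt 0.0 F [0.1 2.  2.5] M [ 0.14  0.16 -0.03] w 0.0136 j7 -0.89
shift [ 0.0148 -0.01    0.0014] turn z -0.00570774152936069
```

Gripped (13.6 mm). I'll lift clear and estimate the slot angle from the rectified images at the same time.

play_rows --pt "0 0 -0.05 0 0 0 5" --pt "0 0 -0.15 0 0 0 5" --pt "0 0 -0.3 0 0 0 5" --pt "0 0 -0.5 0 0 0 5" --pt "0 0 -0.5 0 0 0 5"

```text
time: 4.92
ee_pos: [0.4982, -0.3067, 0.1629]
eef_rot: [0.988, 0.156, 0.002, 0.002]
ft_force: [0.0, -0.9, -2.4]
width: 0.0137
```

```bash
python3 - <<'E'
from h import *
rel([.4965+.066,-.3058+.340,.16],-23)
for n in ("scene","top"):
    c=eyes.camera(n); C=at_z(c,(358.42,222.40) if n=="scene" else (311.05,173.03),.075)
    # rectify z=.075 plane 60mm square, 0.2mm/px; image up=+x, left=+y
    N=300; g=(np.arange(N)-N/2)*.0002
    yy,xx=np.meshgrid(-g,-g)  # rows: x decreasing down ; cols: y decreasing right
    P=np.stack([C[0]+xx,C[1]+yy,np.full_like(xx,.075)],-1).reshape(-1,3)
    q=(np.array(c["R"])@P.T).T+np.array(c["t"]); q=(np.array(c["mtx"])@q.T).T; q=(q[:,:2]/q[:,2:]).astype(np.float32).reshape(N,N,2)
    im=cv2.remap(c["image"],q[...,0],q[...,1],cv2.INTER_CUBIC); cv2.imwrite(f"pics/r_{n}.png",im[...,::-1])
    dark=(im.astype(int)[...,0]<110)&(np.hypot(xx,yy)<.0175)
    w=dark.astype(float); X=np.c_[xx[dark],yy[dark]]; X-=X.mean(0); u,s,v=np.linalg.svd(X,full_matrices=False)
    print(n,C,dark.sum(),np.degrees(np.arctan(v[0][1]/v[0][0])).round(1),(s/np.sqrt(len(X))).round(4))
a=cv2.imread("pics/r_scene.png");b=cv2.imread("pics/r_top.png");cv2.imwrite("pics/r.png",np.hstack([a,b]))
E
```

```text
t 4.92 tcp [ 0.4982 -0.3067  0.1629] yaw 17.98 tilt 0.34 F [ 0.  -0.9 -2.4] M [ 0.02 -0.05  0.01] w 0.0137 j7 -0.86
shift [ 0.832  -1.5222  0.0108] turn z 0.4553217188280281
scene [0.56312801 0.03551402 0.075     ] 1603 -23.6 [0.0037 0.0014]
top [0.56589074 0.03875582 0.075     ] 5603 -23.2 [0.0079 0.0023]
```

View pics/r.png

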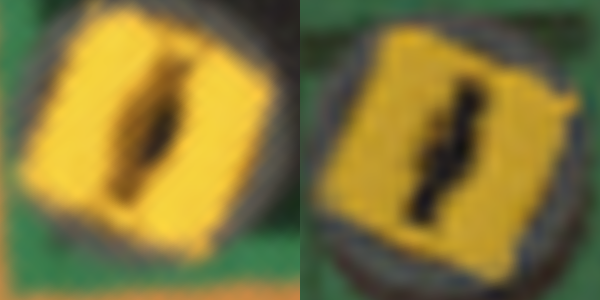

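Both rectified views agree on the slot at about -23.4°. The scene core mask took in some wood, so I'll redo the hub centre. Now moving above the hub and turning to that angle.

play_rows --pt "0.13 -0.24 0 0 0 0 5" --pt "0.26 -0.48 0 0 0 0 5" --pt "0.38 -0.69 0 0 0 0 5" --pt "0.43 -0.765 0 0 0 0 5" --pt "0.43 -0.765 0 0 0 0 5"

```text
time: 5.65
ee_pos: [0.5307, -0.1328, 0.1582]
eef_rot: [0.988, 0.157, -0.001, -0.0]
ft_force: [0.7, -0.4, -2.0]
width: 0.0136
```

play_rows --pt "0.13 -0.24 0 0 0 0.1 5" --pt "0.26 -0.48 0 0 0 0.21 5" --pt "0.38 -0.69 0 0 0 0.32 5" --pt "0.42 -0.765 0 0 0 0.42 5" --pt "0.42 -0.765 0 0 0 0.46 5"

```text
time: 6.28
ee_pos: [0.5637, 0.0374, 0.1583]
eef_rot: [0.979, -0.204, -0.001, 0.0]
ft_force: [0.4, -0.1, -2.0]
width: 0.0137
```

play_rows --pt "0 0 0 0 0 0 5" --pt "0 0 0 0 0 0 5"

```text
time: 6.52
ee_pos: [0.5637, 0.036, 0.1587]
eef_rot: [0.979, -0.203, -0.0, 0.0]
ft_force: [0.5, -0.1, -2.9]
width: 0.0137
```

```bash
cat > m.py <<'E'
from h import *
from scipy.optimize import least_squares
box=np.array([[a,b,c] for a in(-.03,.03) for b in(-.007,.007) for c in(-.009,.009)])
def hullc(c,X,yaw):
    R=Ro.from_euler("z",yaw).as_matrix(); p=np.array([proj(c,X+R@v) for v in box]).astype(np.float32)
    M=cv2.moments(cv2.convexHull(p)); 
    return np.array([M["m10"],M["m01"]])/M["m00"],M["m00"]
def handle(c,X0):
    im=c["image"].astype(int); m=(im[...,0]>1.8*im[...,1])&(im[...,0]>1.8*im[...,2])&(im[...,0]>70)
    q=proj(c,X0).astype(int); k=np.zeros_like(m); k[q[1]-25:q[1]+25,q[0]-25:q[0]+25]=m[q[1]-25:q[1]+25,q[0]-25:q[0]+25]
    ys,xs=np.nonzero(k); return np.array([xs.mean(),ys.mean()]),len(xs)
def locate(X0,yaw,cams):
    for n,c in cams.items():
        mu,k=handle(c,X0)
        f=lambda p:hullc(c,np.array([p[0],p[1],X0[2]]),yaw)[0]-mu
        s=least_squares(f,X0[:2],diff_step=1e-3)
        print(n,"handle xy",s.x.round(4),"px",mu.round(1),"area",k,round(hullc(c,X0,yaw)[1]))
E
python3 - <<'E'
from m import *
rel([.565,.036,.165],-23.5)
s=r.read_state(); cams={n:eyes.camera(n) for n in("scene","top")}
Rm=Ro.from_quat(s["eef_rot"]).as_matrix(); locate(s["ee_pos"]+[0,0,.019],np.arctan2(Rm[1,0],Rm[0,0]),cams)
a=cams["scene"]["image"][150:260,310:420];b=cams["top"]["image"][120:200,270:350]
cv2.imwrite("pics/h1.png",np.hstack([cv2.resize(x,(400,400),interpolation=2) for x in(a,b)])[...,::-1])
for n in ("scene","top"): # hub core from first rectified pictures
    im=cv2.imread(f"pics/r_{n}.png").astype(int); g=(np.arange(300)-150)*.0002
    m=((im[...,2]>145)&(im[...,0]<90)&(im[...,1]>120)).astype(np.uint8); m=cv2.morphologyEx(m,cv2.MORPH_OPEN,np.ones((25,25)))
    m=cv2.morphologyEx(m,cv2.MORPH_CLOSE,np.ones((61,61)))
    cn=max(cv2.findContours(m,0,2)[0],key=cv2.contourArea); print(n,cv2.minAreaRect(cn))
E
```

```text
t 6.53 tcp [0.5637 0.036  0.1587] yaw -23.45 tilt 0.05 F [ 0.5 -0.1 -2.9] M [0.04 0.04 0.03] w 0.0137 j7 -2.22
shift [ 0.006  -0.0025 -0.0313] turn z 0.0005235191722830971
scene handle xy [0.5784 0.0292] px [363.  200.8] area 126 200m.py:11: RuntimeWarning: Mean of empty slice.
  ys,xs=np.nonzero(k); return np.array([xs.mean(),ys.mean()]),len(xs)
  ret = ret.dtype.type(ret / rcount)
Traceback (most recent call last):
  File "m.py", line 16, in locate
    s=least_squares(f,X0[:2],diff_step=1e-3)
ValueError: Residuals are not finite in the initial point.
```

```bash
python3 - <<'E'
from m import *
cams={n:eyes.camera(n) for n in("scene","wrist")}
a=cams["scene"]["image"][160:260,305:425];b=cams["wrist"]["image"][60:360,180:480]
cv2.imwrite("pics/h2.png",np.hstack([cv2.resize(a,(480,400),interpolation=2),cv2.resize(b,(400,400),interpolation=2)])[:,:800][...,::-1])
for n in ("scene","top"):
    im=cv2.imread(f"pics/r_{n}.png").astype(int)
    m=((im[...,2]>145)&(im[...,0]<90)&(im[...,1]>120)).astype(np.uint8); m=cv2.morphologyEx(m,cv2.MORPH_OPEN,np.ones((25,25)))
    m=cv2.morphologyEx(m,cv2.MORPH_CLOSE,np.ones((61,61)))
    cn=max(cv2.findContours(m,0,2)[0],key=cv2.contourArea); print(n,cv2.minAreaRect(cn))
E
```

```text
scene ((184.8768310546875, 141.81166076660156), (341.335693359375, 256.973388671875), 25.49422836303711)
top ((148.85916137695312, 149.97402954101562), (242.29348754882812, 236.67770385742188), 28.886581420898438)
```

View pics/h2.png

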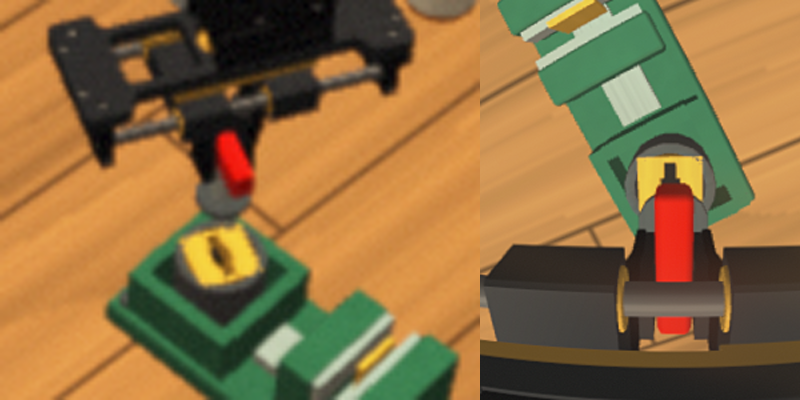

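Scene crop: key hangs upright above the hub, gripped mid-bar. Wrist crop: the slot (669,170) is aligned with the bar (674) but a few pixels left, so the key is about 2–3 mm off in tool y. I'll rectify the wrist image on the hub face and bar planes to measure it.

```bash
cat > rect.py <<'E'
from h import *
def rectify(c,s,z,N=400,mm=.0002):
    Rm=Ro.from_quat(s["eef_rot"]).as_matrix(); g=(np.arange(N)-N/2)*mm
    v,u=np.meshgrid(g,-g)   # rows: tool x decreasing down; cols: tool y increasing right
    ax=Rm[:,0]*[1,1,0]; ay=Rm[:,1]*[1,1,0]
    P=np.array([s["ee_pos"][0],s["ee_pos"][1],z])+u[...,None]*ax+v[...,None]*ay
    q=P@np.array(c["R"]).T+np.array(c["t"]); rr=np.hypot(q[...,0],q[...,1]); th=np.arctan2(rr,q[...,2]); f=c["mtx"][0][0]
    return cv2.remap(c["image"],(c["mtx"][0][2]+f*th*q[...,0]/rr).astype(np.float32),(c["mtx"][1][2]+f*th*q[...,1]/rr).astype(np.float32),cv2.INTER_CUBIC)
E
python3 - <<'E'
from rect import *
W=eyes.camera("wrist"); s=r.read_state()
a=rectify(W,s,.075); b=rectify(W,s,s["ee_pos"][2]+.028)
for im in (a,b): cv2.line(im,(200,0),(200,399),(0,255,255),1); cv2.line(im,(0,200),(399,200),(0,255,255),1); cv2.circle(im,(200,200),145,(0,0,255),1)
cv2.imwrite("pics/h3.png",np.hstack([a,b])[...,::-1])
i=b.astype(int); m=(i[...,0]>120)&(i[...,1]<70)&(i[...,2]<70); ys,xs=np.nonzero(m)
print("bar rows",ys.min(),ys.max(),"cols",np.percentile(xs,[2,50,98]), "top-end cols",[ (xs[ys==k].min(),xs[ys==k].max()) for k in (ys.min()+10,ys.min()+40)])
i=a.astype(int); y=(i[...,0]>150)&(i[...,1]>120)&(i[...,2]<100)
for k in range(80,200,10):
    t=np.nonzero(y[k])[0]; print(k,(t.min(),t.max()) if len(t) else None,end=" ")
E
```

```text
bar rows 9 322 cols [167. 199. 232.] top-end cols [(np.int64(170), np.int64(228)), (np.int64(166), np.int64(233))]
80 (np.int64(392), np.int64(399)) 90 (np.int64(88), np.int64(399)) 100 (np.int64(107), np.int64(290)) 110 (np.int64(98), np.int64(290)) 120 (np.int64(88), np.int64(291)) 130 (np.int64(87), np.int64(291)) 140 (np.int64(87), np.int64(291)) 150 (np.int64(88), np.int64(291)) 160 (np.int64(88), np.int64(291)) 170 (np.int64(89), np.int64(291)) 180 (np.int64(89), np.int64(291)) 190 (np.int64(88), np.int64(291))
```

View pics/h3.png

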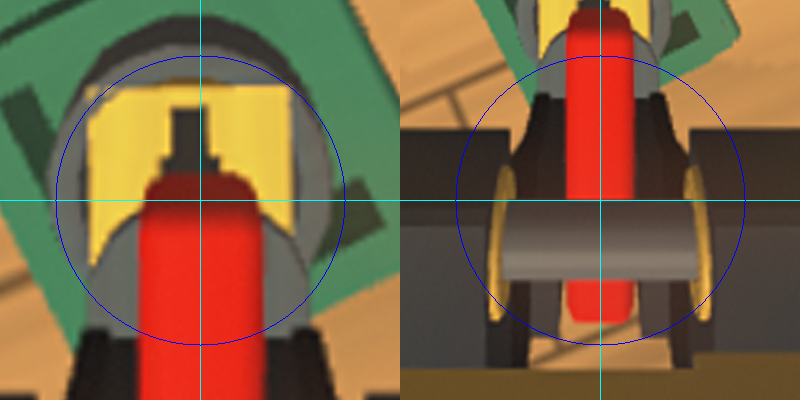

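Rectified: hub centre lies at about (+2.2, -2.1) mm in tool axes (core columns 88–291, slot far end row 107). The bar centre is at about (+4.3, -0.1) mm. I'll cross-check the key's x with its flange circle.

```bash
python3 - <<'E'
from rect import *
W=eyes.camera("wrist"); s=r.read_state()
b=rectify(W,s,s["ee_pos"][2]-.020,400,.00015)
o=b.copy()
for dx,col in ((0,(0,0,255)),(.003,(0,255,0)),(.005,(255,0,255))): cv2.circle(o,(200,int(200-dx/.00015)),113,col,1)
sc=eyes.camera("scene"); S=cv2.resize(sc["image"][185:235,335:385],(400,400),interpolation=2)
cv2.imwrite("pics/h4.png",np.hstack([o,S])[...,::-1])
X=s["ee_pos"]+[0,0,.019]; Rm=Ro.from_quat(s["eef_rot"]).as_matrix()
for dx in (0,.002,.004,.006):
    print(dx,"near end face centre px in crop",((proj(sc,X+Rm[:,0]*(dx+.03))-[335,185])*8).round(1),"flange ctr",((proj(sc,X+Rm[:,0]*dx-[0,0,.039])-[335,185])*8).round(1))
E
```

```text
0 near end face centre px in crop [245.5 156.5] flange ctr [202.2 166. ]
0.002 near end face centre px in crop [248.  161.7] flange ctr [204.6 171. ]
0.004 near end face centre px in crop [250.6 166.8] flange ctr [207.  175.9]
0.006 near end face centre px in crop [253.1 172. ] flange ctr [209.4 180.9]
```

View pics/h4.png

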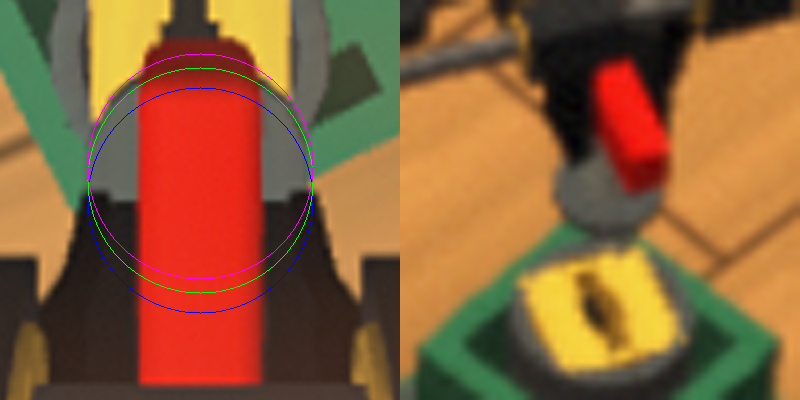

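Flange arc lies at about +4 mm in tool x, agreeing with the bar. I'll shift (-2, -2) mm and descend to just above the bore.

play_rows --pt "-0.01 -0.01 0 0 0 0 5" --pt "-0.01 -0.01 0.08 0 0 0 5" --pt "-0.01 -0.01 0.15 0 0 0 5" --pt "-0.01 -0.01 0.165 0 0 0 5" --pt "-0.01 -0.01 0.165 0 0 0 5"

```text
time: 7.5
ee_pos: [0.5625, 0.0402, 0.1258]
eef_rot: [0.979, -0.203, -0.0, 0.0]
ft_force: [-0.6, -0.0, -1.3]
width: 0.0137
```

```bash
python3 - <<'E'
from rect import *
W=eyes.camera("wrist"); s=r.read_state(); rel([.565,.037,.1],-23.5)
a=rectify(W,s,.075)
cv2.line(a,(200,0),(200,399),(0,255,255),1); cv2.line(a,(0,200),(399,200),(0,255,255),1)
b=rectify(W,s,s["ee_pos"][2]+.028)
cv2.imwrite("pics/h5.png",np.hstack([a,b])[...,::-1])
i=b.astype(int); m=(i[...,0]>120)&(i[...,1]<70)&(i[...,2]<70); ys,xs=np.nonzero(m); print("bar",ys.min(),ys.max(),np.percentile(xs,[2,50,98]))
i=a.astype(int); y=(i[...,0]>150)&(i[...,1]>120)&(i[...,2]<100)
for k in range(60,200,20):
    t=np.nonzero(y[k])[0]; print(k,(t.min(),t.max()) if len(t) else None,end=" ")
E
```

```text
t 7.55 tcp [0.5628 0.0402 0.1262] yaw -23.42 tilt 0.01 F [ 1.1  0.4 -2.3] M [0.06 0.01 0.02] w 0.0136 j7 -2.24
shift [0.0164 0.0105 0.1312] turn z 0.0008535239700924377
bar 10 320 [167. 199. 232.]
60 (np.int64(393), np.int64(399)) 80 (np.int64(99), np.int64(301)) 100 (np.int64(99), np.int64(301)) 120 (np.int64(98), np.int64(302)) 140 (np.int64(100), np.int64(302)) 160 (np.int64(100), np.int64(303)) 180 (np.int64(0), np.int64(303))
```

View pics/h5.png

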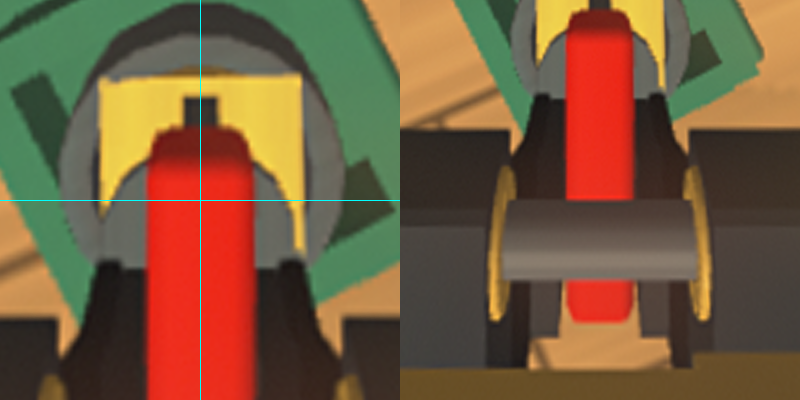

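Hub and slot are now centred on the bar (columns 100–302, centre 201; row centre +4.4 mm against key +4.2). I'll lower in small steps.

play_rows --pt "0 0 0.01 0 0 0 5" --pt "0 0 0.02 0 0 0 5" --pt "0 0 0.03 0 0 0 5" --pt "0 0 0.04 0 0 0 5" --pt "0 0 0.04 0 0 0 5"

```text
time: 8.18
ee_pos: [0.5626, 0.0402, 0.118]
eef_rot: [0.979, -0.203, -0.0, 0.0]
ft_force: [0.6, -0.6, -2.3]
width: 0.0138
```

play_rows --pt "0 0 0.015 0 0 0 5" --pt "0 0 0.025 0 0 0 5" --pt "0 0 0.035 0 0 0 5" --pt "0 0 0.045 0 0 0 5" --pt "0 0 0.045 0 0 0 5"

```text
time: 8.8
ee_pos: [0.5626, 0.0402, 0.1089]
eef_rot: [0.979, -0.203, -0.0, 0.0]
ft_force: [0.5, 0.0, -3.0]
width: 0.0139
```

No resistance 3 mm below lug contact height, so the lugs are in the slot already. Continuing to home.

play_rows --pt "0 0 0.01 0 0 0 5" --pt "0 0 0.02 0 0 0 5" --pt "0 0 0.03 0 0 0 5" --pt "0 0 0.04 0 0 0 5" --pt "0 0 0.042 0 0 0 5"

```text
time: 9.43
ee_pos: [0.5626, 0.0403, 0.1005]
eef_rot: [0.979, -0.203, -0.0, 0.0]
ft_force: [0.0, 0.6, -2.0]
width: 0.0137
```

play_rows --pt "0 0 0 0 0 0 5" --pt "0 0 0.005 0 0 0 5" --pt "0 0 0.008 0 0 0 5" --pt "0 0 0.008 0 0 0 5"

```text
time: 9.93
ee_pos: [0.5629, 0.0402, 0.0995]
eef_rot: [0.979, -0.203, 0.0, 0.0]
ft_force: [0.0, -0.9, 2.7]
width: 0.0135
```

```bash
python3 - <<'E'
from rect import *
rel([.565,.037,.1],-23.5)
sc=eyes.camera("scene"); cv2.imwrite("pics/h6.png",cv2.resize(sc["image"][160:260,310:410],(500,500),interpolation=2)[...,::-1])
E
```

```text
t 9.93 tcp [0.5629 0.0402 0.0995] yaw -23.42 tilt 0.04 F [ 0.  -0.9  2.7] M [-0.17  0.25  0.04] w 0.0135 j7 -2.25
shift [ 0.0159  0.0107 -0.0024] turn z 0.000883712342172021
```

View pics/h6.png

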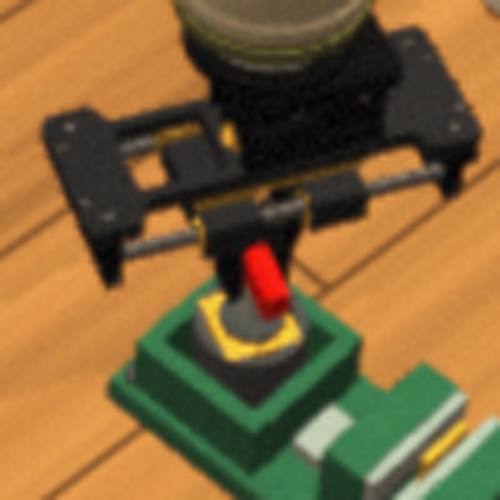

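Scene crop shows the flange seated on the hub. The TCP z is 0.0995, so the handle is 43.5–44 mm above the face, and the contact force rose by about 5 N: the key is home. Joint 7 is at -2.25, too close to its limit for the clockwise turn, so I'll release, rise, half-turn the gripper and re-grip centred on the key.

play_rows --pt "0 0 -0.008 0 0 0 5" --pt "0 0 -0.008 0 0 0 30" --pt "0 0 -0.008 0 0 0 60" --pt "0 0 -0.008 0 0 0 60" --pt "0 0 -0.008 0 0 0 60"

```text
time: 10.6
ee_pos: [0.5627, 0.0403, 0.1007]
eef_rot: [0.979, -0.203, 0.0, 0.0]
ft_force: [-0.2, 0.3, -0.3]
width: 0.0457
```

play_rows --pt "0 0 -0.1 0 0 0 60" --pt "0.01 0 -0.22 0 0 0 60" --pt "0.02 0 -0.3 0 0 0 60" --pt "0.02 0 -0.3 0 0 0 60"

```text
time: 11.1
ee_pos: [0.5671, 0.0387, 0.1617]
eef_rot: [0.979, -0.203, 0.001, -0.0]
ft_force: [-0.3, 0.2, 0.3]
width: 0.0521
```

```bash
python3 - <<'E'
from rect import *
rel([.5668,.0385,.1],-23.5)
W=eyes.camera("wrist"); s=r.read_state()
b=rectify(W,s,.128)
cv2.imwrite("pics/h7.png",b[...,::-1])
i=b.astype(int); m=(i[...,0]>120)&(i[...,1]<70)&(i[...,2]<70); ys,xs=np.nonzero(m); print("bar",ys.min(),ys.max(),np.percentile(xs,[2,50,98]))
E
```

```text
t 11.1 tcp [0.5671 0.0387 0.1617] yaw -23.43 tilt 0.12 F [-0.3  0.2  0.3] M [0.08 0.03 0.01] w 0.0521 j7 -2.23
shift [-0.0018  0.0016  0.3085] turn z 0.0007395189500326656
bar 36 343 [167. 199. 231.]
```

play_rows --pt "0 0 0 0 0 -0.1 60" --pt "0 0 0 0 0 -0.2 60" --pt "0 0 0 0 0 -0.3 60" --pt "0 0 0 0 0 -0.4 60" --pt "0 0 0 0 0 -0.5 60"

```text
time: 11.78
ee_pos: [0.5657, 0.0386, 0.1594]
eef_rot: [0.982, 0.19, -0.001, -0.0]
ft_force: [0.9, -0.6, -0.6]
width: 0.0523
```

play_rows --pt "0 0 0 0 0 -0.1 60" --pt "0 0 0 0 0 -0.2 60" --pt "0 0 0 0 0 -0.3 60" --pt "0 0 0 0 0 -0.4 60" --pt "0 0 0 0 0 -0.5 60"

```text
time: 12.4
ee_pos: [0.5657, 0.0386, 0.1594]
eef_rot: [0.834, 0.551, -0.001, -0.001]
ft_force: [0.7, 0.6, 1.2]
width: 0.0516
```

play_rows --pt "0 0 0 0 0 -0.1 60" --pt "0 0 0 0 0 -0.2 60" --pt "0 0 0 0 0 -0.3 60" --pt "0 0 0 0 0 -0.4 60" --pt "0 0 0 0 0 -0.5 60"

```text
time: 13.02
ee_pos: [0.5657, 0.0386, 0.1595]
eef_rot: [0.56, 0.828, -0.0, -0.001]
ft_force: [0.2, 0.0, -0.0]
width: 0.0518
```

play_rows --pt "0 0 0 0 0 -0.1 60" --pt "0 0 0 0 0 -0.2 60" --pt "0 0 0 0 0 -0.3 60" --pt "0 0 0 0 0 -0.4 60" --pt "0 0 0 0 0 -0.5 60"

```text
time: 13.65
ee_pos: [0.5657, 0.0386, 0.1595]
eef_rot: [0.2, 0.98, -0.0, -0.001]
ft_force: [-0.2, -0.3, -0.8]
width: 0.0521
```

play_rows --pt "0 0 0 0 0 0 60" --pt "0 0 0 0 0 0 60"

```text
time: 13.9
ee_pos: [0.5661, 0.0387, 0.1602]
eef_rot: [0.205, 0.979, -0.0, -0.0]
ft_force: [0.6, 0.1, -0.3]
width: 0.0524
```

```bash
python3 - <<'E'
from rect import *
rel([.5668,.0385,.1],156.5)
W=eyes.camera("wrist"); s=r.read_state()
b=rectify(W,s,.128)
cv2.imwrite("pics/h8.png",b[...,::-1])
i=b.astype(int); m=(i[...,0]>120)&(i[...,1]<70)&(i[...,2]<70); ys,xs=np.nonzero(m); print("bar",ys.min(),ys.max(),np.percentile(xs,[2,50,98]),[(k,xs[ys==k].min(),xs[ys==k].max()) for k in range(60,340,60) if (ys==k).any()])
E
```

```text
t 13.9 tcp [0.5661 0.0387 0.1602] yaw 156.38 tilt 0.05 F [ 0.6  0.1 -0.3] M [ 0.09 -0.14  0.04] w 0.0524 j7 0.78
shift [-0.004   0.0009  0.3009] turn z -0.001311461182684247
bar 33 343 [170. 202. 234.] [(60, np.int64(170), np.int64(233)), (120, np.int64(169), np.int64(235)), (180, np.int64(171), np.int64(234)), (240, np.int64(168), np.int64(234)), (300, np.int64(170), np.int64(235))]
```

View pics/h8.png

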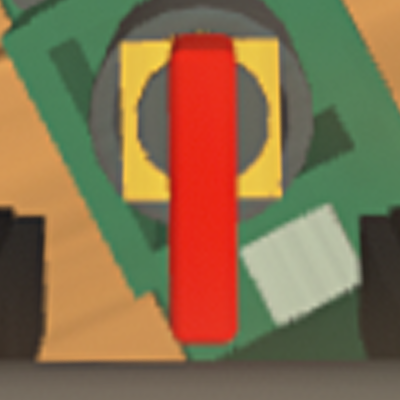

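The wrist view shows the key upright, home in the hub and aligned with the tool (bar columns 170–234). Lowering and re-gripping.

play_rows --pt "0 0.002 0.1 0 0 0 60" --pt "0 0.002 0.2 0 0 0 60" --pt "0 0.002 0.28 0 0 0 60" --pt "0 0.002 0.3 0 0 0 60" --pt "0 0.002 0.3 0 0 0 60" --squeeze 30

```text
time: 14.58
ee_pos: [0.5665, 0.0391, 0.1006]
eef_rot: [0.203, 0.979, 0.0, -0.0]
ft_force: [0.8, -0.0, -0.7]
width: 0.0526
```

play_rows --pt "0 0 0 0 0 0 30" --pt "0 0 0 0 0 0 17" --pt "0 0 0 0 0 0 10" --pt "0 0 0 0 0 0 5" --pt "0 0 0 0 0 0 5"

```text
time: 15.2
ee_pos: [0.5665, 0.0389, 0.1008]
eef_rot: [0.203, 0.979, -0.0, 0.0]
ft_force: [-1.3, -0.4, 0.9]
width: 0.0143
```

```bash
python3 -c "
from h import *
rel([.5668,.0385,.1],110)"
```

```text
t 15.2 tcp [0.5665 0.0389 0.1008] yaw 156.58 tilt 0.02 F [-1.3 -0.4  0.9] M [-0.15 -0.11 -0.03] w 0.0143 j7 0.74
shift [-0.002  -0.0014  0.004 ] turn z 0.517521081110594
```

play_rows --pt "0 0 0 0 0 0.03 5" --pt "0 0 0 0 0 0.06 5" --pt "0 0 0 0 0 0.09 5" --pt "0 0 0 0 0 0.12 5" --pt "0 0 0 0 0 0.15 5"

```text
time: 15.82
ee_pos: [0.5665, 0.0389, 0.1008]
eef_rot: [0.317, 0.948, -0.0, 0.0]
ft_force: [-0.2, -1.2, 0.3]
width: 0.0138
```

```bash
python3 -c "
from h import *
rel([.5668,.0385,.1],110)"
```

```text
t 15.82 tcp [0.5665 0.0389 0.1008] yaw 142.99 tilt 0.02 F [-0.2 -1.2  0.3] M [-0.09 -0.09  0.08] w 0.0138 j7 0.52
shift [-0.0023 -0.0007  0.004 ] turn z 0.3665897170905058
```

Moment rose by about 0.1 N m (the drag), side forces about 1 N. Continuing.

play_rows --pt "0 0 0 0 0 0.05 5" --pt "0 0 0 0 0 0.1 5" --pt "0 0 0 0 0 0.15 5" --pt "0 0 0 0 0 0.2 5" --pt "0 0 0 0 0 0.25 5"

```text
time: 16.45
ee_pos: [0.5668, 0.0392, 0.1009]
eef_rot: [0.497, 0.868, 0.0, 0.0]
ft_force: [0.9, 0.6, -0.9]
width: 0.0139
```

```bash
python3 -c "
from h import *
rel([.5668,.0385,.1],104)"
```

```text
t 16.45 tcp [0.5668 0.0392 0.1009] yaw 120.45 tilt 0.04 F [ 0.9  0.6 -0.9] M [ 0.13 -0.4   0.15] w 0.0139 j7 0.15
shift [-0.0031 -0.0016  0.0043] turn z 0.18278556979159394
```

play_rows --pt "0 0 0 0 0 0.04 5" --pt "0 0 0 0 0 0.08 5" --pt "0 0 0 0 0 0.11 5" --pt "0 0 0 0 0 0.13 5" --pt "0 0 0 0 0 0.13 5"

```text
time: 17.08
ee_pos: [0.5668, 0.0392, 0.1009]
eef_rot: [0.581, 0.814, 0.0, 0.0]
ft_force: [1.7, 1.9, -0.9]
width: 0.0136
```

```bash
python3 -c "
from h import *
rel([.5668,.0385,.1],104)
for i in range(3):
    eyes.camera('wrist'); print(r.read_state()['torque'].round(3))"
```

```text
t 17.07 tcp [0.5668 0.0392 0.1009] yaw 108.9 tilt 0.04 F [ 1.7  1.9 -0.9] M [ 0.27 -0.67  0.11] w 0.0136 j7 -0.04
shift [-0.0033 -0.0011  0.0044] turn z 0.05447885498388811
[ 0.225 -0.706  0.125]
[ 0.225 -0.692  0.115]
[ 0.32  -0.727  0.07 ]
```

play_rows --pt "0 0 0 0 0 0.02 5" --pt "0 0 0 0 0 0.04 5" --pt "0 0 0 0 0 0.04 5"

```text
time: 17.6
ee_pos: [0.5667, 0.0391, 0.1009]
eef_rot: [0.607, 0.795, 0.0, 0.0]
ft_force: [3.2, 1.6, -0.6]
width: 0.0139
```

```bash
python3 -c "
from h import *
rel([.5668,.0385,.1],104)
for i in range(3):
    eyes.camera('wrist'); print(r.read_state()['torque'].round(3))"
```

```text
t 17.6 tcp [0.5667 0.0391 0.1009] yaw 105.24 tilt 0.02 F [ 3.2  1.6 -0.6] M [ 0.34 -0.89  0.1 ] w 0.0139 j7 -0.1
shift [-0.003  -0.0002  0.0043] turn z 0.013782345440723355
[ 0.372 -0.916  0.122]
[ 0.376 -0.925  0.108]
[ 0.36  -0.924  0.089]
```

play_rows --pt "0 0 0 0 0 0.02 5" --pt "0 0 0 0 0 0.04 5" --pt "0 0 0 0 0 0.04 5"

```text
time: 18.12
ee_pos: [0.5666, 0.0391, 0.1008]
eef_rot: [0.632, 0.775, 0.0, 0.0]
ft_force: [3.5, 1.6, -0.3]
width: 0.0137
```

```bash
python3 -c "
from h import *
rel([.5668,.0385,.1],104)
for i in range(4):
    eyes.camera('wrist'); print(r.read_state()['torque'].round(3))"
```

```text
t 18.12 tcp [0.5666 0.0391 0.1008] yaw 101.64 tilt 0.02 F [ 3.5  1.6 -0.3] M [ 0.43 -1.06  0.17] w 0.0137 j7 -0.16
shift [-0.0029  0.0002  0.0042] turn z -0.026192548292559712
[ 0.44  -1.026  0.134]
[ 0.348 -1.099  0.148]
[ 0.443 -1.1    0.186]
[ 0.422 -1.075  0.119]
```

play_rows --pt "0 0 0 0 0 0.015 5" --pt "0 0 0 0 0 0.03 5" --pt "0 0 0 0 0 0.03 5"

```text
time: 18.7
ee_pos: [0.5666, 0.0391, 0.1008]
eef_rot: [0.65, 0.76, 0.0, 0.0]
ft_force: [2.9, 1.7, -0.2]
width: 0.0134
```

```bash
python3 -c "
from h import *
rel([.5668,.0385,.1],104)
for i in range(4):
    eyes.camera('wrist'); print(r.read_state()['torque'].round(3))
T=eyes.camera('top');S=eyes.camera('scene')
a=T['image'][115:205,285:335];b=S['image'][200:290,325:425]
cv2.imwrite('pics/h9.png',np.hstack([cv2.resize(a,(250,450),interpolation=2),cv2.resize(b,(500,450),interpolation=2)])[...,::-1])"
```

```text
t 18.7 tcp [0.5666 0.0391 0.1008] yaw 98.95 tilt 0.02 F [ 2.9  1.7 -0.2] M [ 0.46 -1.14  0.16] w 0.0134 j7 -0.2
shift [-0.0029  0.0005  0.0041] turn z -0.056087524643327114
[ 0.425 -1.198  0.23 ]
[ 0.404 -1.181  0.168]
[ 0.413 -1.156  0.21 ]
[ 0.405 -1.189  0.253]
```

View pics/h9.png

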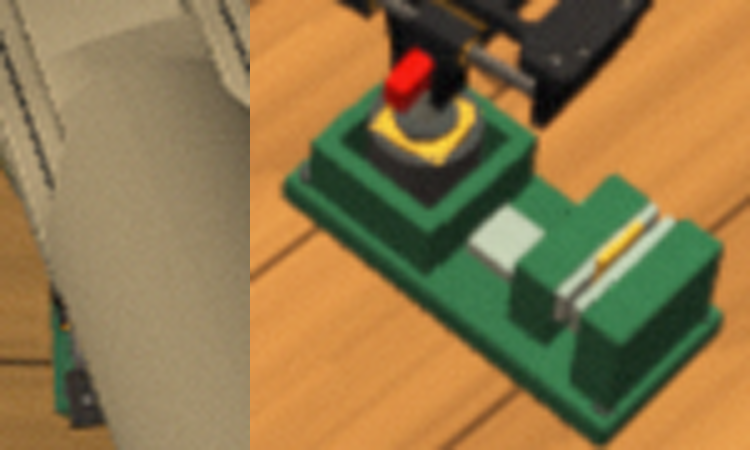

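Scene crop: the jaw has closed on the blank (gap gone) with the flange still on the hub. The moment climbed from 0.10 to about 0.21 N m, which is the stop. I'll ease back slightly, release and rise.

play_rows --pt "0 0 0 0 0 -0.015 5" --pt "0 0 0 0 0 -0.03 5" --pt "0 0 0 0 0 -0.03 25" --pt "0 0 0 0 0 -0.03 60" --pt "0 0 0 0 0 -0.03 60"

```text
time: 19.62
ee_pos: [0.5659, 0.0386, 0.1003]
eef_rot: [0.632, 0.775, -0.001, -0.0]
ft_force: [0.1, 0.2, -0.1]
width: 0.0342
```

play_rows --pt "0 0 -0.05 0 0 0 60" --pt "0 0 -0.2 0 0 0 60" --pt "0 0 -0.4 0 0 0 60" --pt "0 0 -0.6 0 0 0 60" --pt "0 0 -0.6 0 0 0 60"

```text
time: 20.25
ee_pos: [0.568, 0.0395, 0.2246]
eef_rot: [0.631, 0.775, 0.002, 0.002]
ft_force: [0.6, 0.2, -0.4]
width: 0.0522
```

```bash
python3 - <<'E'
from rect import *
rel([.5668,.0385,.1],104)
W=eyes.camera("wrist"); s=r.read_state()
b=rectify(W,s,.128); b2=rectify(W,s,.075)
i=b.astype(int); m=(i[...,0]>120)&(i[...,1]<70)&(i[...,2]<70); ys,xs=np.nonzero(m); print("bar",ys.min(),ys.max(),np.percentile(xs,[2,50,98]))
S=eyes.camera("scene")["image"][180:290,325:425]
cv2.imwrite("pics/h10.png",np.hstack([b,cv2.resize(S,(364,400),interpolation=2)])[...,::-1])
E
```

```text
t 20.25 tcp [0.568  0.0395 0.2246] yaw 101.68 tilt 0.33 F [ 0.6  0.2 -0.4] M [-0.03 -0.08 -0.06] w 0.0522 j7 -0.09
shift [-0.003  -0.0105  0.6229] turn z -0.025760228596528458
bar 36 342 [158. 198. 237.]
```

The picture limit is reached, so I'll check the final state numerically.

```bash
python3 - <<'E'
from rect import *
import m as M
W=eyes.camera("wrist"); s=r.read_state(); rel([.5668,.0385,.1])
b=rectify(W,s,.128); i=b.astype(int); k=((i[...,0]>120)&(i[...,1]<70)&(i[...,2]<70)).astype(np.uint8)
cn=max(cv2.findContours(k,0,2)[0],key=cv2.contourArea); print("wrist bar",cv2.minAreaRect(cn))
S=eyes.camera("scene")
for yaw in (98,102,106): M.locate(np.array([.5668,.0385,.119]),np.radians(yaw),{"scene":S})
# yellow hub core still level/visible round the flange and blank-jaw gap: profile along vise x at blank's y edges
for n,p in (("open",None),):
    C=np.array([.5668,.0385]); ax=np.array([np.cos(.035),np.sin(.035)]); ay=np.array([-ax[1],ax[0]])
    for off in (-.02,0.):
        print(off,[S["image"][tuple(proj(S,np.r_[C+ax*d+ay*off,.082]).round().astype(int)[::-1])].tolist() for d in np.arange(.1,.13,.003)])
print([ (e["xy"],round(e["p"],2)) for e in eyes.landmark_of(S,"key_handle")[:3]], proj(S,np.array([.5668,.0385,.119])))
E
```

```text
t 20.4 tcp [0.5661 0.0388 0.2202] yaw 101.67 tilt 0.06 F [-0.2  0.2 -0.8] M [-0.02 -0.14 -0.05] w 0.0522 j7 -0.09
shift [-0.0022  0.0038  0.6009] turn z None
wrist bar ((202.4070281982422, 188.22750854492188), (306.2157897949219, 69.39627075195312), 83.61843872070312)
scene handle xy [0.5662 0.0382] px [360.8 211.5] area 171 202
scene handle xy [0.5661 0.0383] px [360.8 211.5] area 171 196
scene handle xy [0.5661 0.0383] px [360.8 211.5] area 171 190
-0.02 [[60, 127, 78], [59, 127, 78], [61, 129, 80], [61, 131, 81], [67, 128, 83], [150, 172, 141], [187, 200, 173], [150, 155, 130], [134, 126, 94], [190, 201, 175]]
0.0 [[62, 131, 84], [61, 131, 81], [61, 126, 79], [64, 131, 83], [104, 145, 100], [224, 204, 120], [227, 182, 53], [185, 143, 50], [171, 170, 136], [192, 209, 179]]
[([282.8, 272.6], 0.63), ([363.3, 210.3], 0.57), ([181.4, 265.0], 0.55)] [361.13014576 211.53833305]
```

Readings agree with the key standing home:
- The bar's apparent length is 306 px, the same as when it was first home.
- The scene fit puts the handle within 1 mm of the axis.
- The moment past the stop rose at about 1.45 N m/rad, matching the torsion spring.

Handing in.

```bash
python3 -c "
from bench import job
print(job.close_job())"
```

```text
the job is handed in; nothing more can be done
None
```

I took the middle-sized key out of the block, seated it home in the hub and turned it clockwise until the jaw closed on the blank. Then I released it and handed the job in at about 20 s of the 69 s allowed.

- **Seating:** the lugs dropped straight in at the slot angle I had measured from the cameras (about -23°), so I did not need to sweep for the slot. The flange sat home with about 5 N on it.
- **Re-grip:** joint 7 was too near its limit for the clockwise turn. I let go with the key already home, turned the gripper half round and gripped it again.
- **Closing:** the moment held at about 0.1 N m (the drag) up to about 51° of turn. It then climbed to about 0.2 N m at roughly the torsion spring's rate by 58°, which I took as the stop. The scene picture showed the jaw against the blank.
- **Key after release:** it stands with its bar the same apparent size as when first home, and its fitted position is within 1 mm of where I had gripped it on the hub's axis. It sprang back about 6°, more than the roughly 4° I expected from spring unwinding alone; I put the rest down to slot play.
- **Not checked:** the jaw travel was judged from the moment and the picture, not measured. The last picture could not be viewed because the limit was reached, so the after-release checks are numeric only. I did not re-measure the punch, jar, cup, bench block or ring, but no move was planned to come near them.

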